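Stack a two-tone blank in the glue-up cradle

ROBOT

A 7-joint arm with a two-finger parallel gripper is mounted at the origin on a cart in front of the work surface, level with it; the furniture and walls round the work are solid. World frame = base frame: x ahead of the robot, y to its left, z up, the work surface at z = 0. Lengths are in m, angles in rad, forces in N, time in s.
With the tool pointing down it reaches from about 0.35 to 0.9 m from the base axis. Payload 7.2 kg.
Tool frame: the origin (TCP) lies where the fingers leave the gripper's body, on its centre line; the fingertips stand 80 mm ahead of it and the grasp point (between the pads) lies 61 mm ahead of it; z points along the fingers, x is the direction in which the jaws open and shut, and the axes are right-handed (so a half turn about z gives the same grasp; the last joint's range is limited). The gripper opens to 88 mm and grips with 3 to 60 N. Pads are 20 mm wide; open, the fingers measure 115 mm over their backs; the gripper's body (75 mm by 178 mm) begins 61 mm behind the grasp point.
Start: joints at [-1.382, 0.411, -0.013, 1.596, 0.006, 1.134, -0.082], TCP at [0.159, 0.605, 0.303] pointing down, gripper open.
Joint ranges: [-2.95, 2.95], [-0.29, 1.99], [-1.47, 1.44], [0.14, 2.54], [-1.03, 4.17], [0.13, 1.85], [-2.86, 2.86]. Speed limits (rad/s): [2.39, 2.39, 3.01, 3.01, 3.14, 3.14, 3.14].

INTERFACE

Orientations are given as a unit quaternion [x, y, z, w].
In Python, from plant import * gives the robot as it stands. The module is installed in compiled form; this text tells all that it offers.
- The arm moves only by the tool arm_command, never from a script. Its argument "increments" is a list of rows, each a list of 4 numbers: the shift along the tool's x, y, z in m, then the turn about the tool's z in degrees. A call has 1 to 20 rows; each row shifts and turns the commanded pose from where the row before left it, along the tool's axes as they then stand; what a row does not reach is not made up. A row lasts 1/8 s, in which the tool goes at most 62.5 mm and 10.7 degrees, less where a joint would pass 70% of its speed; a pose out of reach is approached as far as the arm can. A call is refused whole if a number of a shift passes 0.0625 or a number of a turn 10.7, either way. A call with a gripper value outside its range is refused whole. "grip" is the gripper's target within -1 to 1 (fully open at 1, half-way at 0, shut at -1), set as the call begins (left out, the last holds). The fingers move at their own pace and stop on an object; "squeeze" is the grip in N (left out, the last holds). Time passes only in rows, so rows that do not move let the fingers close. It gives the time, the measured TCP pose, the force and the opening at its end, in the units of the state.
- read_state(): the state, without advancing time (a new reading comes with each control period).
- grab_frame(name): name is "scene" or "top"; returns the picture (420x560x3 uint8, blue, green, red); there is no depth.
- camera_info(name): a dict with "fx", "fy", "cx", "cy" (pixels), "k1" (the pictures are not rectified: a ray, as slopes to the right and down, at radius r is drawn at 1 + k1 r^2 times it, then the intrinsics apply), "extrinsics" (4x4, takes a point from camera to world coordinates). Camera axes: x right, y down, z forward; pixel columns grow to the right and rows downward; lengths in m; the calibration is good to about 2 mm. A picture is of the moment at which its call begins. camera_info takes no time and is no camera call.
- job_done(): hands the job in, once; it reports no verdict.
Trained networks look in the newest picture that a camera, given by its name, has taken for a name from the list of things; names that differ only in an ending like _2 or _b are one class to them, and where a whole thing is asked for, a point or a joint stands for the part that bears it (a point fixed in the world has none). Each returns a list of dicts, best first, with "conf" (0 to 1); they miss things now and then, are a little off and sometimes report something else, mostly with a low value. They report only what shows in the picture. A call takes as long as a camera call. They do not tell look-alikes from the thing itself.
- cut_out(camera, query): "region" (420x560 bool, what is visible of it) and "extent" ([left, top, right, bottom] in pixels, round what is visible of it).
The state is a dict: "clock": time; "joint_positions": joint angles; "joint_vel": joint speeds; "effort": joint torques, N m; "eef_pos": TCP position; "tool_rot": TCP orientation; "wrist_force": force on the tool from outside, world axes, zero at the start; "ft_torque": the same for the moment, N m; "finger_gap": finger opening in m.
Only numpy, scipy, OpenCV 4.12 (cv2) and the standard library are available. Lean on these libraries where they do the work, as an engineer would, in place of code of your own. Each camera call takes 0.05 s, during which the arm holds its last target. There are 200 camera calls.

TASK

Set up a dry fit of the two-tone turning blank in the plywood glue-up cradle: lay the short dark blank in the narrow bottom channel first, then lay the longer pale blank along on top of it between the upper cheeks, and last swing the keeper bar over the middle of the stack until it stops. Both blanks must lie flat and fully home, and the other things on the bench must be left where they are.

Things in the scene. Friction and masses are not known exactly. Their poses are not given: they have to be found in the camera images.
- cradle: Plywood jig fixed to the bench. Origin on the bench top (z = 0) under the middle of the stack; y along its channel, x across it (pivot post on the +x side), z up. Base plate 12 mm thick, x -50 to +95, y -100 to +100 mm. Stepped cheeks stand only at the ends (y 42 to 82 mm either side, outer faces x +-38 mm); the middle, y -42 to +42, is open at both sides for fingers.
- channel_floor (a point): Centre of the floor of the cradle's narrow bottom channel (z 12 mm, cradle axes). The channel is 44 mm wide (x) and 130 mm long (y), with ledges at z 47 mm. The dark blank lies here with its length along y, either way round; its top is then at z 50 mm.
- upper_seat (a point): Where the centre of the pale blank's underside rests: on top of the dark blank, z 50 mm, cradle axes. The upper bay above the ledges is 52 mm wide (x) between dark wood cheeks that rise to z 70 mm, and 164 mm long (y) between dark end stops that rise to z 64 mm, 10 mm thick. Length along y, either way round; the pale blank's top is then at z 95 mm.
- dark_mid (a point): Centre of the short dark brown blank, a square wooden bar 38 x 120 x 38 mm (dark_blank).
- dark_blank: The short dark brown blank, 38 x 120 x 38 mm, about 0.12 kg, loose on the bench. Origin: centre of its underside; y along its length, z up.
- pale_mid (a point): Centre of the longer pale blank, a square wooden bar 45 x 150 x 45 mm (pale_blank).
- pale_blank: The longer pale, cream-coloured blank with one end sealed red, 45 x 150 x 45 mm, about 0.21 kg, loose on the bench. Origin: centre of its underside; y along its length, z up.
- keeper (a joint): Angle (rad) of the dark steel keeper bar, swinging level about an upright post on the cradle: 0 = at its stop, across the middle of the cradle (from the pivot towards -x); grows as it opens, anticlockwise from above, to 1.9; at 1.57 it points to the cradle's -y side. It stays where left; under 1 N at the knob moves it. Bar 18 mm wide, ends 135 mm from the pivot.
- keeper_knob (a point): Centre of the top of the red upright knob near the end of the keeper bar, 16 mm diameter, 40 mm tall above the bar (top at z 149 mm, bottom at 109 mm), 125 mm from the pivot axis.
- keeper_pivot (a point): Point on the pivot axis, at the bar's top face; in the cradle frame x 80, y 0, z 109 mm. The bar is 10 mm thick, its underside at z 99 mm: 4 mm above a properly seated stack; a stack that is not home stops it.
- mug: White mug with a handle, 95 mm tall, at the back; leave alone.
- glue_bottle: Yellow glue bottle with orange cap, 198 mm tall, at the back; leave alone.
- sealer_tin: Round metal tin, 77 mm tall, at the back left; leave alone.
- masking_tape: Roll of masking tape, 104 mm across, 25 mm high, at the back; leave alone.
- sanding_block: Brown sanding block, 65 x 110 x 34 mm, at the front left; leave alone.
Not all that is in view belongs to the job. What is shaped like the pale_blank but blue or green is not meant.

How it is judged:
By the outcome, as a careful person would: the job done as asked, in the order asked, and still so for the second after the job is handed in, with the robot touching nothing.
It also fails if it takes over 72 s, if anything falls off the work surface, if the arm or the gripper's body presses on something with over 40 N, if the wrist force passes 120 N, or if a joint passes its speed limit or range.

## Working session

There is one attempt and no reset: what is moved stays moved. The work goes in short steps, Python scripts to look and compute and a tool call to move; the robot and the scene stay as the last step left them, time stands still between calls to the robot, and variables do not carry over. Pictures are saved under pics/ and viewed, about 8 in all and at most 12, crops included, and the job is handed in when it is done.

Besides the shell and the picture viewer there is one more tool, called after "Call:" as name(argument=value, ...) on one line, values as JSON. arm_command: Moves the arm, as the interface text tells. Its arguments: {"type":"object","properties":{"increments":{"type":"array","items":{"type":"array","items":{"type":"number"}}},"grip":{"type":"number"},"squeeze":{"type":"number"}},"required":["increments"]}

```bash
mkdir -p pics; python3 - <<'E'
from plant import *
import cv2,numpy as np
for n in("scene","top"):
    cv2.imwrite(f"pics/{n}0.png",grab_frame(n)); i=camera_info(n); print(n,{k:(np.round(v,4).tolist()) for k,v in i.items()})
    for q in("cradle","dark_blank","pale_blank","keeper"):
        print(q,[(round(d["conf"],2),np.array(d["extent"]).tolist(),int(d["region"].sum())) for d in cut_out(n,q)])
s=read_state();print(s)
E
```

```text
scene {'fx': 420.4111, 'fy': 420.4111, 'cx': 282.4464, 'cy': 209.5908, 'k1': -0.0681, 'extrinsics': [[0.4615, -0.6526, 0.601, -0.2588], [-0.8871, -0.3313, 0.3214, -0.4473], [-0.0106, -0.6814, -0.7318, 1.0623], [0.0, 0.0, 0.0, 1.0]]}
cradle [(0.69, [187.1, 179.7, 259.9, 235.5], 2309)]
dark_blank [(0.78, [361.0, 248.6, 382.4, 291.1], 492)]
pale_blank [(0.83, [382.1, 284.7, 437.0, 331.0], 1198), (0.78, [293.0, 281.6, 352.6, 321.2], 1241), (0.77, [294.5, 224.4, 317.0, 266.1], 691), (0.37, [211.3, 138.9, 231.6, 167.7], 489)]
keeper [(0.59, [221.4, 179.2, 263.5, 190.5], 232), (0.5, [187.3, 173.9, 261.2, 234.8], 2463)]
top {'fx': 500.9569, 'fy': 500.9569, 'cx': 281.3392, 'cy': 205.1995, 'k1': -0.0797, 'extrinsics': [[0.0176, -0.9885, 0.1504, 0.2744], [-0.9996, -0.0144, 0.0222, -0.0555], [-0.0198, -0.1507, -0.9884, 1.6025], [0.0, 0.0, 0.0, 1.0]]}
cradle [(0.95, [183.2, 180.3, 250.8, 236.9], 2930)]
dark_blank [(0.96, [372.1, 191.0, 390.9, 235.3], 532)]
pale_blank [(0.86, [396.0, 220.5, 448.4, 245.4], 746), (0.85, [305.0, 182.7, 326.7, 236.1], 786), (0.84, [328.9, 251.4, 376.2, 270.5], 673), (0.26, [372.5, 122.9, 397.1, 154.9], 571)]
keeper [(0.64, [202.4, 177.7, 253.1, 190.1], 305)]
{'clock': 0.5, 'joint_positions': array([-1.38222114,  0.41111099, -0.01268417,  1.59625758,  0.00562533,
        1.13430899, -0.08217846]), 'joint_vel': array([ 0.00117649, -0.0009668 , -0.00011056, -0.00054256,  0.00070564,
        0.0002234 , -0.00168512]), 'effort': array([-1.48670570e-03, -5.87257040e+01,  6.40343651e-01, -2.91170096e+01,
       -5.36259532e-02,  1.11844912e-02,  4.69641486e-05]), 'eef_pos': array([0.15874775, 0.60447489, 0.30262311]), 'tool_rot': array([ 7.91813214e-01,  6.10763320e-01, -8.51667284e-06,  2.73557167e-05]), 'wrist_force': array([ 0.17725693, -0.42851812,  1.01830239]), 'ft_torque': array([0.02940057, 0.03564232, 0.00317206]), 'finger_gap': 0.08818147436799492}
```

View pics/scene0.png

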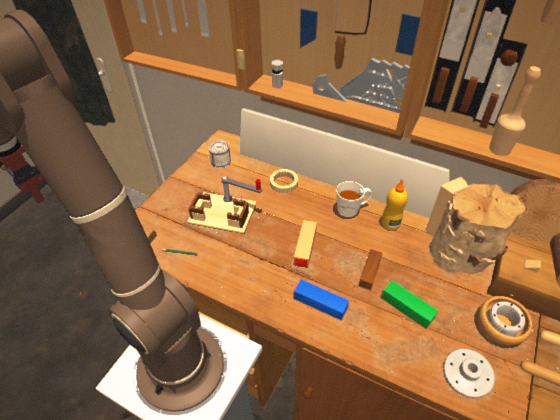

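View pics/top0.png

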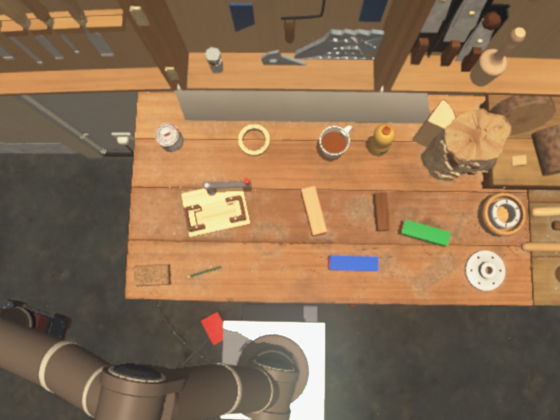

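Three blank-shaped candidates show in the scene picture: cream with a red end at (305,245), blue at (320,300) and green at (410,303). Only the cream one fits the description. Next I fit the poses and confirm in crops.

```bash
cat > h.py <<'E'
from plant import *
import cv2,numpy as np
from scipy.optimize import minimize
C={n:camera_info(n) for n in("scene","top")}
def proj(n,P):
    i=C[n]; T=np.linalg.inv(np.array(i["extrinsics"])); p=np.asarray(P)@T[:3,:3].T+T[:3,3]
    s=p[:,:2]/p[:,2:]; s=s*(1+i["k1"]*(s**2).sum(1,keepdims=True))
    return s*[i["fx"],i["fy"]]+[i["cx"],i["cy"]]
def unproj(n,uv,z):
    i=C[n];E=np.array(i["extrinsics"]); d=(np.array(uv,float)-[i["cx"],i["cy"]])/[i["fx"],i["fy"]]; s=d.copy()
    for _ in range(20): s=d/(1+i["k1"]*(s**2).sum())
    r=E[:3,:3]@np.append(s,1); return E[:3,3]+r*(z-E[2,3])/r[2]
def toW(q,P):  # q=x,y,yaw
    c,s=np.cos(q[2]),np.sin(q[2]); P=np.asarray(P,float)
    return np.c_[q[0]+c*P[:,0]-s*P[:,1],q[1]+s*P[:,0]+c*P[:,1],P[:,2]]
def box(x0,x1,y0,y1,z0,z1): return np.array([[x,y,z] for x in(x0,x1) for y in(y0,y1) for z in(z0,z1)])
def hullmask(uv,S=8):
    m=np.zeros((420*S//1,560*S),np.uint8); cv2.fillConvexPoly(m,cv2.convexHull(np.round((uv+.5)*S).astype(np.int32)),1)
    return cv2.resize(m.astype(np.float32),(560,420),interpolation=cv2.INTER_AREA)
def fit(masks,B,q0):
    def cost(q): return sum(np.abs(hullmask(proj(n,toW(q,B)),4)-m).sum()/m.sum() for n,m in masks.items())
    best=None
    for dy in(0,.15,-.15):
        q=np.array(q0)+[0,0,dy]; S=np.vstack([q,q+[.02,0,0],q+[0,.02,0],q+[0,0,.15]])
        r=minimize(cost,q,method="Nelder-Mead",options=dict(initial_simplex=S,xatol=1e-4,fatol=1e-4))
        if best is None or r.fun<best.fun: best=r
    return best.x,best.fun
DB=box(-.019,.019,-.06,.06,0,.038); PB=box(-.0225,.0225,-.075,.075,0,.045); BASE=box(-.05,.095,-.1,.1,0,.012)
E
python3 - <<'E'
from h import *
im={n:grab_frame(n) for n in C}
def masks(q,near): 
    o={}
    for n in C: 
        c=[d for d in cut_out(n,q) if near is None or np.hypot(*(np.array(d["extent"]).reshape(2,2).mean(0)-near[n]))<20]
        o[n]=c[0]["region"].astype(np.float32)
    return o
out={}
for q,B,near,y in(("dark_blank",DB,{"scene":(371,270),"top":(381,213)},0.),("pale_blank",PB,{"scene":(305,245),"top":(315,210)},.1)):
    m=masks(q,near); u=np.argwhere(m["top"]).mean(0)[::-1]; p=unproj("top",u,.03)
    out[q]=fit(m,B,[p[0],p[1],y]); print(q,out[q],[fit({n:m[n]},B,out[q][0]) for n in m])
# cradle: initial from plate corners
p=[unproj("top",u,.012) for u in((183,192),(243,183),(250,227),(190,236))]; print(np.round(p,3))
S=8
for n,(x0,y0,x1,y1) in {"top":(165,160,265,245),"scene":(175,160,275,245)}.items():
    cv2.imwrite(f"pics/c_{n}.png",cv2.resize(im[n][y0:y1,x0:x1],None,fx=S,fy=S,interpolation=cv2.INTER_CUBIC))
n="scene";k=im[n][215:275,270:390]; k=cv2.resize(k,None,fx=3.3,fy=3.3,interpolation=cv2.INTER_CUBIC)
a=cv2.resize(im["scene"][160:245,175:275],None,fx=6,fy=6,interpolation=cv2.INTER_CUBIC)
cv2.imwrite("pics/c_pale.png",k)
E
```

```text
dark_blank (array([ 0.50090293, -0.33741438, -1.47769286]), np.float64(0.33817756175994873)) [(array([ 0.50179867, -0.33676048, -1.47165927]), np.float64(0.14013157784938812)), (array([ 0.49815454, -0.33878437, -1.51932359]), np.float64(0.17828525602817535))]
pale_blank (array([ 0.4993322 , -0.12145181, -1.31083581]), np.float64(0.15368270874023438)) [(array([ 0.50175719, -0.12014004, -1.31095743]), np.float64(0.06470189988613129)), (array([ 0.49829761, -0.12181157, -1.31621694]), np.float64(0.07326778769493103))]
[[0.555 0.3   0.012]
 [0.587 0.106 0.012]
 [0.445 0.079 0.012]
 [0.412 0.271 0.012]]
```

View pics/c_top.png

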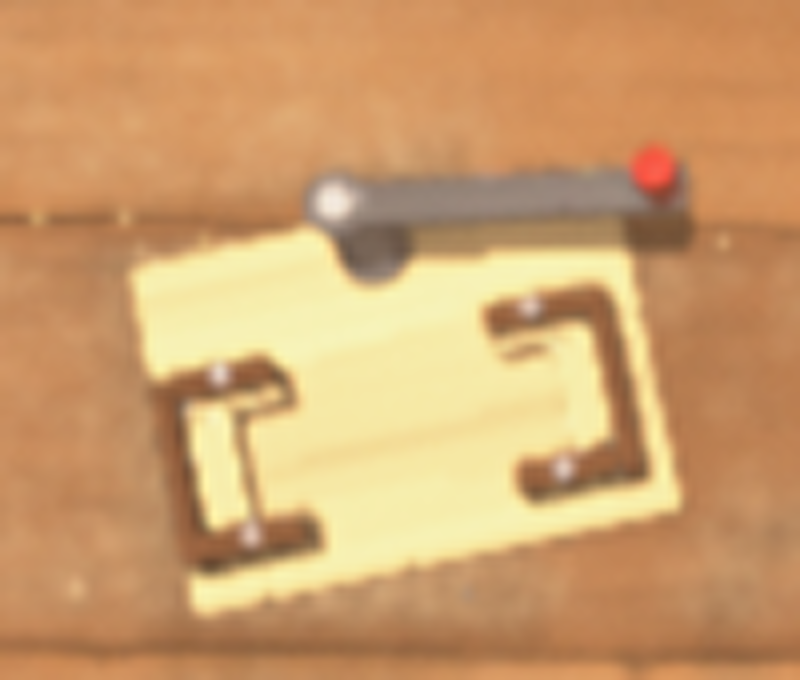

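View pics/c_scene.png

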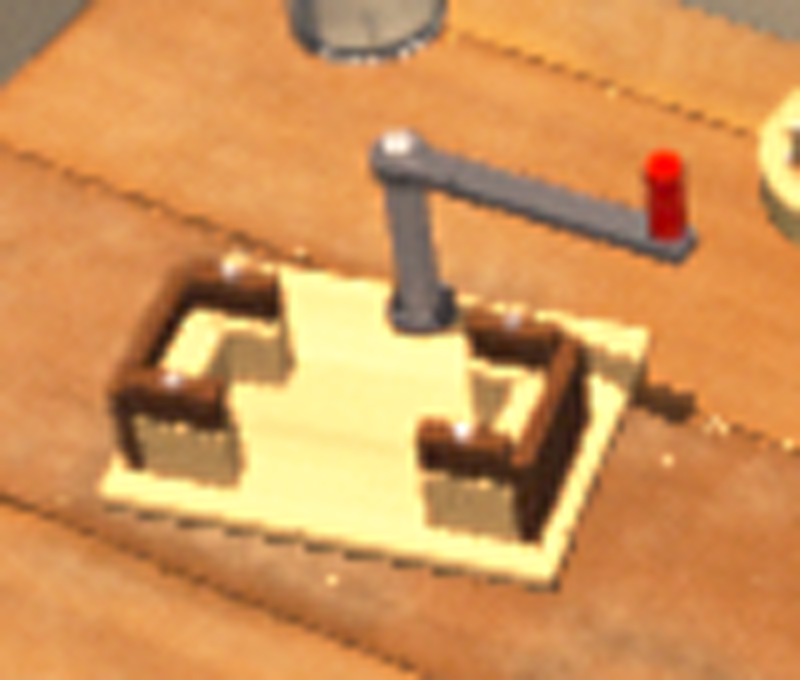

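View pics/c_pale.png

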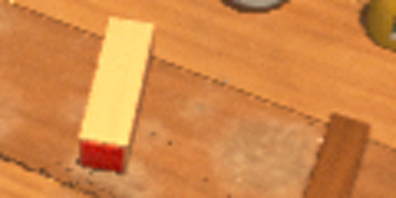

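```bash
python3 - <<'E'
from h import *
from scipy.optimize import least_squares
f=lambda L,o:(np.array(L)+.5)/8-.5+o
pt=lambda sx,sy,h:np.array([[sx,sy,.07],[-sx,sy,.07],[sx,-sy,.07],[-sx,-sy,.07],[.095,.1,.012],[-.05,-.1,.012],[-.05,.1,.012],[.08,0,h]])
uv={"top":f([(219,375),(251,535),(530,307),(563,468),(133,265),(682,510),(197,612),(335,200)],[165,160]),
"scene":f([(232,266),(172,380),(512,318),(462,430),(235,256),(552,573),(103,487),(397,142)],[175,160])}
for cams in(["top","scene"],["top"],["scene"]):
    res=lambda q:np.concatenate([(proj(n,toW(q[:3],pt(*q[3:])))-uv[n]).ravel() for n in cams])
    r=least_squares(res,[.5,.19,.17,.032,.062,.112],loss="soft_l1",f_scale=.5); print(cams,np.round(r.x,4))
    if len(cams)==2: q=r.x; print(np.round(r.fun.reshape(-1,2) ,1).tolist())
k={"top":f([(655,170)],[165,160]),"scene":f([(663,160)],[175,160])}
r=least_squares(lambda a:np.concatenate([(proj(n,toW(q[:3],[[.08-.125*np.cos(a[0]),-.125*np.sin(a[0]),.149]]))-k[n]).ravel() for n in k]),[1.6]);print("keeper",r.x,np.round(r.fun,1))
s=read_state();print(s["eef_pos"],s["tool_rot"])
E
```

```text
['top', 'scene'] [0.4833 0.1894 0.2271 0.0323 0.062  0.1158]
[[0.1, -0.4], [-0.2, -0.2], [0.1, -0.2], [-0.0, -0.2], [-0.6, -0.2], [-0.2, -0.2], [-0.6, 0.0], [-0.3, -0.2], [0.4, 1.0], [0.5, 0.4], [0.3, 0.8], [0.2, 0.9], [-1.0, -0.1], [-0.1, 1.0], [-0.6, 0.6], [0.4, 0.1]]
['top'] [0.4828 0.1888 0.2269 0.0322 0.0619 0.1151]
['scene'] [0.4859 0.1916 0.2334 0.033  0.0622 0.1131]
keeper [1.39972097] [-0.2 -0.4  0.2  0.8]
[0.15874093 0.6045034  0.30271255] [ 7.91836176e-01  6.10733547e-01  4.26529088e-05 -5.95338443e-05]
```

```bash
cat >> h.py <<'E'
def pose():
    s=read_state(); x,y,_,_=s["tool_rot"]; return np.append(s["eef_pos"],2*np.degrees(np.arctan2(y,x)))
def plan(start,*wps,v=.045,w=10.):
    p=np.array(start,float); rows=[]
    for t in wps:
        t=np.array(t,float); d=t-p; d[3]=(d[3]+180)%360-180
        n=max(1,int(np.ceil(max(np.linalg.norm(d[:3])/v,abs(d[3])/w)))); p0=p.copy()
        for k in range(1,n+1):
            g=p0+d*k/n; e=g-p; f=np.radians(p[3]); c,s=np.cos(f),np.sin(f)
            r=[round(e[0]*c+e[1]*s,3),round(e[0]*s-e[1]*c,3),round(-e[2],3),round(-e[3],1)]; rows.append(r)
            p=p+[r[0]*c+r[1]*s,r[0]*s-r[1]*c,-r[2],-r[3]]
    for k in range(0,len(rows),20): print(str(rows[k:k+20]).replace(" ",""))
    print(len(rows),np.round(p,4))
CR=(.484,.190,.229)
def cr(x,y,z,phi=13.1): return np.append(toW(CR,[[x,y,z]])[0],phi)
E
python3 - <<'E'
from h import *
plan(pose(),(.45,.40,.30,75.3-60),(.50,-.338,.25,-85.4),(.50,-.338,.13,-85.4))
E
```

```text
[[np.float64(-0.015),np.float64(0.042),np.float64(0.0),np.float64(7.5)],[np.float64(-0.01),np.float64(0.043),np.float64(0.001),np.float64(7.5)],[np.float64(-0.005),np.float64(0.044),np.float64(0.0),np.float64(7.5)],[np.float64(0.002),np.float64(0.045),np.float64(0.0),np.float64(7.5)],[np.float64(0.008),np.float64(0.044),np.float64(0.001),np.float64(7.5)],[np.float64(0.013),np.float64(0.042),np.float64(0.0),np.float64(7.5)],[np.float64(0.018),np.float64(0.041),np.float64(0.0),np.float64(7.5)],[np.float64(0.024),np.float64(0.037),np.float64(0.001),np.float64(7.5)],[np.float64(-0.009),np.float64(0.043),np.float64(0.003),np.float64(5.9)],[np.float64(-0.004),np.float64(0.043),np.float64(0.003),np.float64(5.9)],[np.float64(0.0),np.float64(0.043),np.float64(0.003),np.float64(6.0)],[np.float64(0.005),np.float64(0.044),np.float64(0.003),np.float64(5.9)],[np.float64(0.01),np.float64(0.042),np.float64(0.003),np.float64(5.9)],[np.float64(0.013),np.float64(0.042),np.float64(0.003),np.float64(5.9)],[np.float64(0.018),np.float64(0.039),np.float64(0.002),np.float64(6.0)],[np.float64(0.022),np.float6
[... 243 characters left out ...]
np.float64(5.9)],[np.float64(0.035),np.float64(0.026),np.float64(0.003),np.float64(6.0)]]
[[np.float64(0.037),np.float64(0.022),np.float64(0.003),np.float64(5.9)],[np.float64(0.04),np.float64(0.018),np.float64(0.003),np.float64(5.9)],[np.float64(0.041),np.float64(0.013),np.float64(0.003),np.float64(5.9)],[np.float64(0.043),np.float64(0.01),np.float64(0.003),np.float64(6.0)],[np.float64(0.043),np.float64(0.005),np.float64(0.003),np.float64(5.9)],[np.float64(-0.0),np.float64(-0.0),np.float64(0.04),np.float64(-0.0)],[np.float64(-0.0),np.float64(-0.0),np.float64(0.04),np.float64(-0.0)],[np.float64(-0.0),np.float64(-0.0),np.float64(0.04),np.float64(-0.0)]]
28 [  0.4999  -0.3381   0.1297 -85.4149]
```

Call:
arm_command(increments=[[-0.015, 0.042, 0, 7.5], [-0.01, 0.043, 0.001, 7.5], [-0.005, 0.044, 0, 7.5], [0.002, 0.045, 0, 7.5], [0.008, 0.044, 0.001, 7.5], [0.013, 0.042, 0, 7.5], [0.018, 0.041, 0, 7.5], [0.024, 0.037, 0.001, 7.5], [-0.009, 0.043, 0.003, 5.9], [-0.004, 0.043, 0.003, 5.9], [0, 0.043, 0.003, 6], [0.005, 0.044, 0.003, 5.9], [0.01, 0.042, 0.003, 5.9], [0.013, 0.042, 0.003, 5.9], [0.018, 0.039, 0.002, 6], [0.022, 0.038, 0.003, 5.9], [0.025, 0.035, 0.003, 5.9], [0.029, 0.033, 0.003, 5.9], [0.033, 0.029, 0.003, 5.9], [0.035, 0.026, 0.003, 6]], grip=1, squeeze=20)

```text
clock: 3.3
eef_pos: [0.4853, -0.1225, 0.2649]
tool_rot: [0.883, -0.469, 0.0, -0.0]
wrist_force: [0.4, 0.5, -0.0]
finger_gap: 0.0875
```

Call:
arm_command(increments=[[0.037, 0.022, 0.003, 5.9], [0.04, 0.018, 0.003, 5.9], [0.041, 0.013, 0.003, 5.9], [0.043, 0.01, 0.003, 6], [0.043, 0.005, 0.003, 5.9], [0, 0, 0.04, 0], [0, 0, 0.04, 0], [0, 0, 0.02, 0], [0, 0, 0, 0]])

```text
clock: 4.42
eef_pos: [0.4997, -0.3378, 0.1488]
tool_rot: [0.735, -0.678, -0.001, 0.0]
wrist_force: [-0.6, -0.2, -1.1]
finger_gap: 0.088
```

```bash
python3 - <<'E'
from h import *
import sys
P=pose();print(np.round(P,4))
a=grab_frame("scene")[190:310,300:450];b=grab_frame("top")[150:270,310:460]
cv2.imwrite("pics/dark.png",cv2.resize(np.hstack([a,b]),None,fx=2.66,fy=2.66,interpolation=cv2.INTER_CUBIC))
plan(P,(.50,-.338,.104,-85.4),v=.02)
E
```

```text
[  0.4997  -0.3378   0.1488 -85.4066]
[[np.float64(0.0),np.float64(-0.0),np.float64(0.015),np.float64(-0.0)],[np.float64(0.0),np.float64(-0.0),np.float64(0.015),np.float64(-0.0)],[np.float64(0.0),np.float64(-0.0),np.float64(0.015),np.float64(-0.0)]]
3 [  0.4997  -0.3378   0.1038 -85.4066]
```

View pics/dark.png

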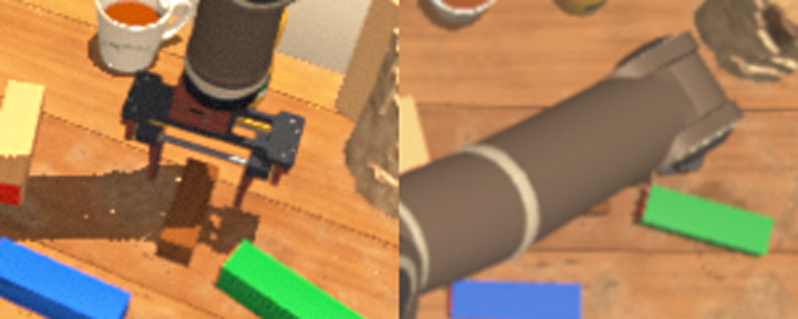

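Call:
arm_command(increments=[[0, 0, 0.015, 0], [0, 0, 0.015, 0], [0, 0, 0.015, 0], [0, 0, 0, 0]])

```text
clock: 5.03
eef_pos: [0.4993, -0.3376, 0.103]
tool_rot: [0.735, -0.678, -0.001, 0.0]
wrist_force: [0.5, 0.5, 0.4]
finger_gap: 0.0878
```

Call:
arm_command(increments=[[0, 0, 0, 0], [0, 0, 0, 0], [0, 0, 0, 0], [0, 0, 0, 0], [0, 0, 0, 0], [0, 0, 0, 0], [0, 0, 0, 0]], grip=-1, squeeze=20)

```text
clock: 5.9
eef_pos: [0.5, -0.338, 0.1047]
tool_rot: [0.735, -0.678, -0.0, -0.0]
wrist_force: [0.2, 1.1, 2.3]
finger_gap: 0.0377
```

```bash
python3 - <<'E'
from h import *
P=pose();s=read_state();print(np.round(P,4),s["finger_gap"],s["wrist_force"])
# remaining camera check of blank position along its length
for d in cut_out("scene","dark_blank"): print(d["conf"],d["extent"])
plan(P,np.array([P[0],P[1],.26,-75]),np.array([.49,0,.26,-40]),cr(0,0,.26))
E
```

```text
[  0.5     -0.338    0.1047 -85.4052] 0.03766481026996626 [0.20694585 1.12495611 2.31229751]
0.95 [358.0, 253.3, 380.3, 290.9]
[[np.float64(0.0),np.float64(-0.0),np.float64(-0.039),np.float64(-2.6)],[np.float64(0.0),np.float64(-0.0),np.float64(-0.039),np.float64(-2.6)],[np.float64(0.0),np.float64(-0.0),np.float64(-0.038),np.float64(-2.6)],[np.float64(0.0),np.float64(-0.0),np.float64(-0.039),np.float64(-2.6)],[np.float64(-0.041),np.float64(-0.01),np.float64(-0.0),np.float64(-4.4)],[np.float64(-0.04),np.float64(-0.013),np.float64(-0.0),np.float64(-4.4)],[np.float64(-0.04),np.float64(-0.015),np.float64(-0.0),np.float64(-4.3)],[np.float64(-0.037),np.float64(-0.019),np.float64(-0.0),np.float64(-4.4)],[np.float64(-0.037),np.float64(-0.022),np.float64(-0.0),np.float64(-4.4)],[np.float64(-0.034),np.float64(-0.024),np.float64(-0.0),np.float64(-4.4)],[np.float64(-0.033),np.float64(-0.027),np.float64(-0.0),np.float64(-4.3)],[np.float64(-0.03),np.float64(-0.029),np.float64(-0.0),np.float64(-4.4)],[np.float64(-0.021),np.float64(-0.024),np.float64(-0.0),np.float64(-8.9)],[np.float64(-0.017),np.float64(-0.026),np.float64(-0.0),np.float64(-8.8)],[np.float64(-0.013),np.float64(-0.029),np.float64(-0.0),np.float64(-8.9)],[np.float64(-0.009),np.float64(-0.031),np.float64(-0.0),np.float64(-8.8)],[np.float64(-0.003),np.float64(-0.032),np.float64(-0.0),np.float64(-8.9)],[np.float64(0.001),np.float64(-0.031),np.float64(-0.0),np.float64(-8.8)]]
18 [ 0.4837  0.1895  0.2597 13.0948]
```

Call:
arm_command(increments=[[0, 0, -0.045, 0], [0, 0, -0.045, -2.6], [0, 0, -0.045, -2.6], [0, 0, -0.045, -5.2], [-0.041, -0.01, 0, -4.4], [-0.04, -0.013, 0, -4.4], [-0.04, -0.015, 0, -4.3], [-0.037, -0.019, 0, -4.4], [-0.037, -0.022, 0, -4.4], [-0.034, -0.024, 0, -4.4], [-0.033, -0.027, 0, -4.3], [-0.03, -0.029, 0, -4.4], [-0.021, -0.024, 0, -8.9], [-0.017, -0.026, 0, -8.8], [-0.013, -0.029, 0, -8.9], [-0.009, -0.031, 0, -8.8], [-0.003, -0.032, 0, -8.9], [0.001, -0.031, 0, -8.8], [0, 0, 0, 0]])

```text
clock: 8.32
eef_pos: [0.4832, 0.1917, 0.2842]
tool_rot: [0.993, 0.116, -0.0, -0.0]
wrist_force: [-0.4, -0.2, -1.7]
finger_gap: 0.0374
```

```bash
python3 - <<'E'
from h import *
P=pose();s=read_state();print(np.round(P,4),s["finger_gap"],s["wrist_force"])
plan(P,cr(0,0,.195),v=.03)
E
```

```text
[ 0.4832  0.1917  0.2842 13.3635] 0.03740986395394301 [-0.39832606 -0.16677095 -1.71098103]
[[np.float64(0.0),np.float64(0.001),np.float64(0.03),np.float64(0.1)],[np.float64(0.0),np.float64(0.0),np.float64(0.029),np.float64(0.1)],[np.float64(0.0),np.float64(0.001),np.float64(0.03),np.float64(0.1)]]
3 [ 0.4837  0.1897  0.1952 13.0635]
```

Call:
arm_command(increments=[[0, 0, 0.03, 0], [0, 0, 0.03, 0], [0, 0, 0.03, 0], [0, 0, 0, 0], [0, 0, 0, 0]])

```text
clock: 8.95
eef_pos: [0.4843, 0.1889, 0.1956]
tool_rot: [0.994, 0.113, 0.0, -0.0]
wrist_force: [0.3, -0.8, -0.7]
finger_gap: 0.0378
```

```bash
python3 - <<'E'
from h import *
P=pose();s=read_state();print(np.round(P,4),s["finger_gap"],s["wrist_force"])
z=P[2]-.104; im=grab_frame("scene")
S=5;x0,y0=165,140; a=cv2.resize(im[y0:y0+110,x0:x0+130],None,fx=S,fy=S,interpolation=cv2.INTER_CUBIC)
def dr(Q,col):
    u=(proj("scene",Q)-[x0,y0]+.5)*S-.5
    for i,j in[(0,1),(0,2),(0,4),(1,3),(1,5),(2,3),(2,6),(3,7),(4,5),(4,6),(5,7),(6,7)]: cv2.line(a,tuple(np.round(u[i]).astype(int).tolist()),tuple(np.round(u[j]).astype(int).tolist()),col,1)
dr(toW((P[0],P[1],np.radians(P[3])),DB+[0,0,z]),(255,0,0)); dr(toW(CR,BASE),(0,255,0)); dr(toW(CR,box(-.026,.026,-.082,.082,.047,.07)),(255,255,0))
cv2.imwrite("pics/hover.png",a)
print([(d["conf"],d["extent"]) for d in cut_out("scene","dark_blank")])
E
```

```text
[ 0.4843  0.1889  0.1956 12.9953] 0.03782743788654055 [ 0.26025086 -0.80224436 -0.73306181]
[(0.68, [195.4, 189.0, 235.4, 207.2])]
```

View pics/hover.png

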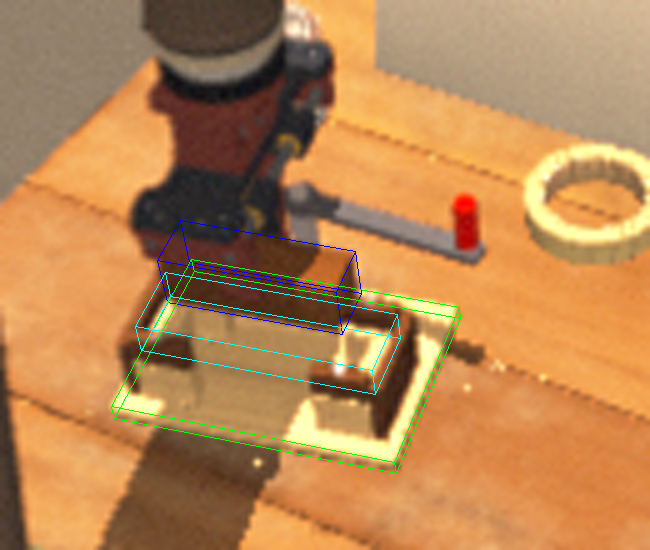

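Call:
arm_command(increments=[[0, 0, 0.02, 0], [0, 0, 0.015, 0], [0, 0, 0.008, 0], [0, 0, 0.006, 0], [0, 0, 0.006, 0], [0, 0, 0, 0]])

```text
clock: 9.8
eef_pos: [0.4836, 0.1893, 0.1394]
tool_rot: [0.993, 0.114, -0.0, 0.0]
wrist_force: [0.1, 0.5, -0.2]
finger_gap: 0.0378
```

Call:
arm_command(increments=[[0, 0, 0.005, 0], [0, 0, 0.005, 0], [0, 0, 0.005, 0], [0, 0, 0.004, 0], [0, 0, 0, 0], [0, 0, 0, 0]])

```text
clock: 10.55
eef_pos: [0.4838, 0.1894, 0.1207]
tool_rot: [0.993, 0.114, 0.0, -0.0]
wrist_force: [0.4, -0.3, -0.4]
finger_gap: 0.0378
```

Call:
arm_command(increments=[[0, 0, 0, 0], [0, 0, 0, 0], [0, 0, 0, 0], [0, 0, 0, 0], [0, 0, 0, 0]], grip=1)

```text
clock: 11.18
eef_pos: [0.4837, 0.1894, 0.1207]
tool_rot: [0.993, 0.114, 0.0, -0.0]
wrist_force: [0.6, -0.5, -0.3]
finger_gap: 0.0843
```

Call:
arm_command(increments=[[0, 0, -0.02, 0], [0, 0, -0.04, 0], [0, 0, -0.045, 0], [0, 0, -0.045, 0], [0, 0, 0, 0]])

```text
clock: 11.8
eef_pos: [0.4852, 0.1899, 0.274]
tool_rot: [0.993, 0.114, 0.003, -0.001]
wrist_force: [0.0, 0.6, -0.3]
finger_gap: 0.0874
```

```bash
python3 - <<'E'
from h import *
P=pose();print(np.round(P,4))
plan(P,(.49,0,.25,-40),(.500,-.121,.25,-75.2))
E
```

```text
[ 0.4852  0.1899  0.274  13.0793]
[[np.float64(-0.006),np.float64(0.031),np.float64(0.004),np.float64(8.8)],[np.float64(-0.002),np.float64(0.032),np.float64(0.004),np.float64(8.9)],[np.float64(0.003),np.float64(0.031),np.float64(0.004),np.float64(8.8)],[np.float64(0.008),np.float64(0.031),np.float64(0.004),np.float64(8.9)],[np.float64(0.013),np.float64(0.029),np.float64(0.004),np.float64(8.8)],[np.float64(0.017),np.float64(0.026),np.float64(0.004),np.float64(8.9)],[np.float64(0.021),np.float64(0.022),np.float64(-0.0),np.float64(8.8)],[np.float64(0.025),np.float64(0.018),np.float64(-0.0),np.float64(8.8)],[np.float64(0.027),np.float64(0.014),np.float64(-0.0),np.float64(8.8)],[np.float64(0.028),np.float64(0.01),np.float64(-0.0),np.float64(8.8)]]
10 [  0.4995  -0.1207   0.25   -75.2207]
```

Call:
arm_command(increments=[[-0.006, 0.031, 0.004, 8.8], [-0.002, 0.032, 0.004, 8.9], [0.003, 0.031, 0.004, 8.8], [0.008, 0.031, 0.004, 8.9], [0.013, 0.029, 0.004, 8.8], [0.017, 0.026, 0.004, 8.9], [0.021, 0.022, 0, 8.8], [0.025, 0.018, 0, 8.8], [0.027, 0.014, 0, 8.8], [0.028, 0.01, 0, 8.8], [0, 0, 0.045, 0], [0, 0, 0.045, 0], [0, 0, 0, 0], [0, 0, 0, 0]])

```text
clock: 13.55
eef_pos: [0.4983, -0.1216, 0.1574]
tool_rot: [0.792, -0.61, 0.0, 0.0]
wrist_force: [0.8, -0.7, 1.4]
finger_gap: 0.0878
```

```bash
python3 - <<'E'
from h import *
P=pose();print(np.round(P,4)); t=[]
x0,y0,S=165,140,4
for n,o in(("scene",(175,160)),("top",(165,155))):
    im=grab_frame(n); a=cv2.resize(im[o[1]:o[1]+90,o[0]:o[0]+100],None,fx=S,fy=S,interpolation=cv2.INTER_CUBIC)
    u=(proj(n,toW(CR,DB+[0,0,.012]))-o+.5)*S-.5; u=np.round(u).astype(int)
    for i,j in[(1,3),(1,5),(3,7),(5,7)]: cv2.line(a,tuple(u[i].tolist()),tuple(u[j].tolist()),(255,255,0),1)
    t.append(a); print(n,[(d["conf"],d["extent"]) for d in cut_out(n,"dark_blank")][:2])
cv2.imwrite("pics/seat.png",np.hstack(t))
plan(P,(.5,-.121,.15,-75.2),(.50,-.121,.089,-75.2),v=.02)
E
```

```text
[  0.4983  -0.1216   0.1574 -75.2454]
scene [(0.74, [202.6, 203.1, 239.1, 221.7])]
top []
[[np.float64(-0.0),np.float64(-0.002),np.float64(0.007),np.float64(-0.0)],[np.float64(-0.0),np.float64(0.0),np.float64(0.015),np.float64(-0.0)],[np.float64(-0.0),np.float64(0.0),np.float64(0.016),np.float64(-0.0)],[np.float64(-0.0),np.float64(0.0),np.float64(0.015),np.float64(-0.0)],[np.float64(-0.0),np.float64(0.0),np.float64(0.015),np.float64(-0.0)]]
5 [  0.5002  -0.1211   0.0894 -75.2454]
```

View pics/seat.png

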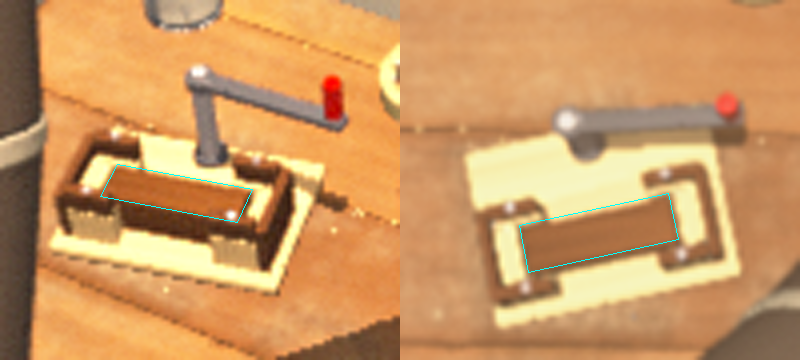

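The dark blank lies flat in the channel and its top matches the predicted outline in both views. Next is the pale blank.

Call:
arm_command(increments=[[0, -0.001, 0.007, 0], [0, 0, 0.015, 0], [0, 0, 0.016, 0], [0, 0, 0.015, 0], [0, 0, 0.015, 0], [0, 0, 0, 0]])

```text
clock: 14.5
eef_pos: [0.4982, -0.121, 0.0873]
tool_rot: [0.792, -0.61, -0.001, 0.001]
wrist_force: [0.2, -0.3, 0.6]
finger_gap: 0.0876
```

Call:
arm_command(increments=[[0, 0, 0, 0], [0, 0, 0, 0], [0, 0, 0, 0], [0, 0, 0, 0], [0, 0, 0, 0], [0, 0, 0, 0], [0, 0, 0, 0]], grip=-1, squeeze=25)

```text
clock: 15.38
eef_pos: [0.4991, -0.1209, 0.0888]
tool_rot: [0.792, -0.61, 0.0, -0.0]
wrist_force: [-0.7, 0.8, 4.3]
finger_gap: 0.0449
```

```bash
python3 - <<'E'
from h import *
P=pose();s=read_state();print(np.round(P,4),s["finger_gap"],s["wrist_force"])
plan(P,(P[0],P[1],.275,P[3]),(.49,0,.275,-40),cr(0,0,.275))
E
```

```text
[  0.4991  -0.1209   0.0888 -75.2093] 0.04492038581544894 [-0.70873276  0.77056436  4.28648499]
[[np.float64(0.0),np.float64(-0.0),np.float64(-0.037),np.float64(-0.0)],[np.float64(0.0),np.float64(-0.0),np.float64(-0.037),np.float64(-0.0)],[np.float64(0.0),np.float64(-0.0),np.float64(-0.038),np.float64(-0.0)],[np.float64(0.0),np.float64(-0.0),np.float64(-0.037),np.float64(-0.0)],[np.float64(0.0),np.float64(-0.0),np.float64(-0.037),np.float64(-0.0)],[np.float64(-0.03),np.float64(-0.006),np.float64(-0.0),np.float64(-8.8)],[np.float64(-0.028),np.float64(-0.009),np.float64(-0.0),np.float64(-8.8)],[np.float64(-0.027),np.float64(-0.015),np.float64(-0.0),np.float64(-8.8)],[np.float64(-0.024),np.float64(-0.018),np.float64(-0.0),np.float64(-8.8)],[np.float64(-0.021),np.float64(-0.024),np.float64(-0.0),np.float64(-8.9)],[np.float64(-0.018),np.float64(-0.026),np.float64(-0.0),np.float64(-8.8)],[np.float64(-0.012),np.float64(-0.029),np.float64(-0.0),np.float64(-8.9)],[np.float64(-0.009),np.float64(-0.031),np.float64(-0.0),np.float64(-8.8)],[np.float64(-0.003),np.float64(-0.031),np.float64(-0.0),np.float64(-8.9)],[np.float64(0.001),np.float64(-0.032),np.float64(-0.0),np.float64(-8.8)]]
15 [ 0.4841  0.1899  0.2748 13.0907]
```

Call:
arm_command(increments=[[0, 0, -0.037, 0], [0, 0, -0.037, 0], [0, 0, -0.038, 0], [0, 0, -0.037, 0], [0, 0, -0.037, 0], [-0.03, -0.006, 0, -8.8], [-0.028, -0.009, 0, -8.8], [-0.027, -0.015, 0, -8.8], [-0.024, -0.018, 0, -8.8], [-0.021, -0.024, 0, -8.9], [-0.018, -0.026, 0, -8.8], [-0.012, -0.029, 0, -8.9], [-0.009, -0.031, 0, -8.8], [-0.003, -0.031, 0, -8.9], [0.001, -0.032, 0, -8.8], [0, 0, 0, 0], [0, 0, 0, 0]])

```text
clock: 17.5
eef_pos: [0.4838, 0.189, 0.2742]
tool_rot: [0.994, 0.113, -0.0, 0.0]
wrist_force: [0.1, -1.2, -3.3]
finger_gap: 0.0445
```

```bash
python3 - <<'E'
from h import *
P=np.mean([pose() for _ in range(3)],0);s=read_state();print(np.round(P,4),s["finger_gap"],s["wrist_force"])
B=PB+[0,0,P[2]-.0888]
m={n:[d["region"].astype(np.float32) for d in (grab_frame(n) is not None and cut_out(n,"pale_blank")) if abs(d["extent"][0]-215)<40][:1] for n in C}
print({n:len(v) for n,v in m.items()})
m={n:v[0] for n,v in m.items() if v}
for n in m: print(n,fit({n:m[n]},B,[P[0],P[1],np.radians(P[3])]))
plan(P,cr(0,0,.18),v=.03)
E
```

```text
[ 0.4838  0.189   0.2742 12.9857] 0.04452122685909633 [ 0.07124142 -1.23090949 -3.26863385]
{'scene': 1, 'top': 1}
scene (array([0.48447137, 0.19078555, 0.23640381]), np.float64(0.7390599846839905))
top (array([0.48808281, 0.16847858, 0.16092796]), np.float64(1.7980245351791382))
[[np.float64(0.0),np.float64(-0.0),np.float64(0.024),np.float64(-0.0)],[np.float64(0.0),np.float64(-0.0),np.float64(0.023),np.float64(-0.1)],[np.float64(0.0),np.float64(-0.001),np.float64(0.024),np.float64(0.0)],[np.float64(0.0),np.float64(0.0),np.float64(0.023),np.float64(-0.0)]]
4 [ 0.4835  0.19    0.1802 13.0857]
```

Call:
arm_command(increments=[[0, 0, 0.024, 0], [0, 0, 0.024, 0], [0, -0.001, 0.023, 0], [0, 0, 0.015, 0], [0, 0, 0.01, 0], [0, 0, 0.008, 0], [0, 0, 0.008, 0], [0, 0, 0.008, 0], [0, 0, 0, 0], [0, 0, 0, 0]])

```text
clock: 18.95
eef_pos: [0.4839, 0.1908, 0.1548]
tool_rot: [0.993, 0.114, 0.0, -0.0]
wrist_force: [0.7, -0.3, -2.5]
finger_gap: 0.0453
```

Call:
arm_command(increments=[[0, 0, 0.005, 0], [0, 0, 0.004, 0], [0, 0, 0.003, 0], [0, 0, 0.002, 0], [0, 0, 0.001, 0], [0, 0, 0, 0], [0, 0, 0, 0]])

```text
clock: 19.82
eef_pos: [0.4838, 0.1908, 0.1397]
tool_rot: [0.993, 0.114, 0.0, -0.0]
wrist_force: [-0.2, 1.1, -2.6]
finger_gap: 0.0448
```

Call:
arm_command(increments=[[0, 0, 0, 0], [0, 0, 0, 0], [0, 0, 0, 0], [0, 0, 0, 0], [0, 0, 0, 0]], grip=1)

```text
clock: 20.45
eef_pos: [0.4838, 0.1908, 0.1397]
tool_rot: [0.993, 0.114, 0.0, -0.0]
wrist_force: [-0.2, 1.1, 0.5]
finger_gap: 0.0868
```

Call:
arm_command(increments=[[0, 0, -0.02, 0], [0, 0, -0.04, 0], [0, 0, -0.045, 0], [0, 0, -0.045, 0], [-0.02, 0.05, 0, 0], [-0.02, 0.05, 0, 0], [-0.02, 0.05, 0, 0], [0, 0, 0, 0]], grip=-0.4)

```text
clock: 21.45
eef_pos: [0.4586, 0.0272, 0.29]
tool_rot: [0.994, 0.111, 0.0, -0.0]
wrist_force: [0.3, 0.1, 0.8]
finger_gap: 0.0262
```

```bash
python3 - <<'E'
from h import *
P=pose();s=read_state();print(np.round(P,4),s["finger_gap"]); t=[];S=4
for n,o in(("scene",(175,145)),("top",(165,155))):
    im=grab_frame(n); a=cv2.resize(im[o[1]:o[1]+100,o[0]:o[0]+100],None,fx=S,fy=S,interpolation=cv2.INTER_CUBIC)
    u=(proj(n,toW(CR,PB+[0,0,.050]))-o+.5)*S-.5; u=np.round(u).astype(int)
    for i,j in[(1,3),(1,5),(3,7),(5,7)]: cv2.line(a,tuple(u[i].tolist()),tuple(u[j].tolist()),(255,255,0),1)
    for q in(1.4,):
        k=(proj(n,toW(CR,[[.08-.125*np.cos(q),-.125*np.sin(q),.149]]))[0]-o+.5)*S-.5; cv2.circle(a,tuple(np.round(k).astype(int).tolist()),3,(0,255,0),1)
    t.append(a)
cv2.imwrite("pics/seat2.png",np.hstack(t))
E
```

```text
[ 0.4586  0.0272  0.29   12.7136] 0.02622943946274855
```

View pics/seat2.png

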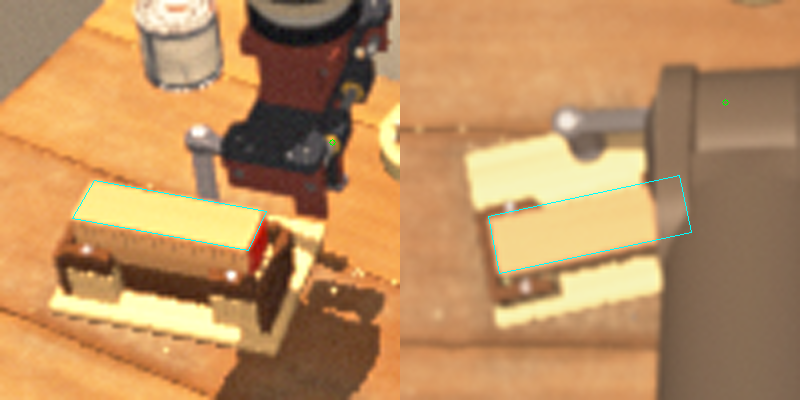

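```bash
cat >> h.py <<'E'
def kn(th,z=.195,R=.125): return cr(.08-R*np.cos(th),-R*np.sin(th),z,13.1+np.degrees(th)-90)
E
python3 - <<'E'
from h import *
print(kn(1.4)); plan(pose(),kn(1.4,.27),kn(1.4,.245))
E
```

```text
[0.56918286 0.08337197 0.195      3.31409132]
[[np.float64(0.04),np.float64(-0.009),np.float64(0.007),np.float64(3.2)],[np.float64(0.039),np.float64(-0.011),np.float64(0.006),np.float64(3.3)],[np.float64(0.038),np.float64(-0.013),np.float64(0.007),np.float64(3.2)],[np.float64(0.0),np.float64(0.0),np.float64(0.025),np.float64(0.0)]]
4 [0.5691 0.0836 0.2448 3.3179]
```

Call:
arm_command(increments=[[0.04, -0.009, 0.007, 3.2], [0.039, -0.011, 0.006, 3.3], [0.038, -0.013, 0.007, 3.2], [0, 0, 0.025, 0], [0, 0, 0, 0], [0, 0, 0, 0]], grip=0.1)

```text
clock: 22.3
eef_pos: [0.569, 0.0844, 0.2451]
tool_rot: [1.0, 0.03, -0.0, -0.0]
wrist_force: [0.5, 0.0, -0.4]
finger_gap: 0.0483
```

```bash
python3 - <<'E'
from h import *
P=pose();s=read_state();print(np.round(P,4),s["finger_gap"])
o=(195,125);S=6;im=grab_frame("scene");a=cv2.resize(im[o[1]:o[1]+90,o[0]:o[0]+110],None,fx=S,fy=S,interpolation=cv2.INTER_CUBIC)
for z in(.165,.149):
  k=(proj("scene",[[P[0],P[1],z]])[0]-o+.5)*S-.5; cv2.circle(a,tuple(np.round(k).astype(int).tolist()),3,(0,255,0),1)
cv2.imwrite("pics/knob.png",a)
plan(P,kn(1.4),v=.02)
E
```

```text
[0.569  0.0844 0.2451 3.4378] 0.048316866659001034
[[np.float64(0.0),np.float64(0.0),np.float64(0.017),np.float64(0.0)],[np.float64(0.0),np.float64(0.001),np.float64(0.016),np.float64(0.1)],[np.float64(0.0),np.float64(0.0),np.float64(0.017),np.float64(0.0)]]
3 [0.569  0.0834 0.1951 3.3378]
```

View pics/knob.png

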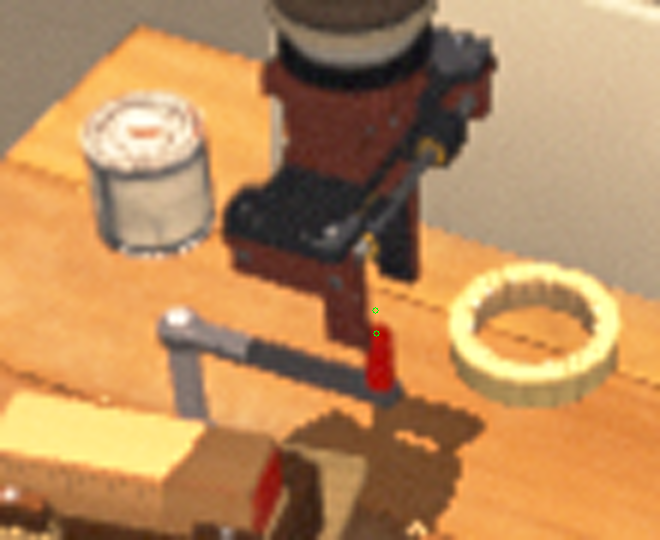

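Call:
arm_command(increments=[[0, 0, 0.017, 0], [0, 0.001, 0.016, 0], [0, 0, 0.016, 0], [0, 0, 0, 0], [0, 0, 0, 0]])

```text
clock: 22.98
eef_pos: [0.5692, 0.0826, 0.1957]
tool_rot: [1.0, 0.029, -0.0, 0.0]
wrist_force: [-0.1, -0.1, 0.5]
finger_gap: 0.0482
```

Call:
arm_command(increments=[[0, 0, 0, 0], [0, 0, 0, 0], [0, 0, 0, 0], [0, 0, 0, 0], [0, 0, 0, 0]], grip=-1, squeeze=4)

```text
clock: 23.6
eef_pos: [0.5692, 0.0827, 0.1958]
tool_rot: [1.0, 0.03, 0.0, -0.0]
wrist_force: [0.8, 0.6, 1.6]
finger_gap: 0.0158
```

```bash
python3 - <<'E'
from h import *
P=pose();s=read_state();print(np.round(P,4),s["finger_gap"],s["wrist_force"])
plan(P,*[kn(t) for t in np.linspace(1.4,0.05,28)[1:]])
E
```

```text
[0.5692 0.0827 0.1958 3.3836] 0.01583845564938979 [0.83933883 0.5920086  1.61422665]
[[np.float64(-0.006),np.float64(-0.001),np.float64(0.001),np.float64(2.9)],[np.float64(-0.006),np.float64(0.0),np.float64(-0.0),np.float64(2.9)],[np.float64(-0.007),np.float64(-0.0),np.float64(-0.0),np.float64(2.9)],[np.float64(-0.006),np.float64(-0.0),np.float64(-0.0),np.float64(2.8)],[np.float64(-0.006),np.float64(-0.0),np.float64(-0.0),np.float64(2.9)],[np.float64(-0.006),np.float64(-0.001),np.float64(-0.0),np.float64(2.9)],[np.float64(-0.007),np.float64(0.0),np.float64(-0.0),np.float64(2.8)],[np.float64(-0.006),np.float64(0.0),np.float64(-0.0),np.float64(2.9)],[np.float64(-0.006),np.float64(-0.0),np.float64(-0.0),np.float64(2.9)],[np.float64(-0.006),np.float64(-0.0),np.float64(-0.0),np.float64(2.8)],[np.float64(-0.007),np.float64(-0.0),np.float64(-0.0),np.float64(2.9)],[np.float64(-0.006),np.float64(-0.0),np.float64(-0.0),np.float64(2.8)],[np.float64(-0.006),np.float64(-0.001),np.float64(-0.0),np.float64(2.9)],[np.float64(-0.006),np.float64(0.0),np.float64(-0.0),np.float64(2.9)],[np.float64(-0.00
[... 249 characters left out ...]
np.float64(2.8)],[np.float64(-0.007),np.float64(-0.0),np.float64(-0.0),np.float64(2.9)],[np.float64(-0.006),np.float64(-0.001),np.float64(-0.0),np.float64(2.9)]]
[[np.float64(-0.006),np.float64(0.0),np.float64(-0.0),np.float64(2.8)],[np.float64(-0.006),np.float64(0.0),np.float64(-0.0),np.float64(2.9)],[np.float64(-0.007),np.float64(-0.0),np.float64(-0.0),np.float64(2.9)],[np.float64(-0.006),np.float64(-0.0),np.float64(-0.0),np.float64(2.8)],[np.float64(-0.006),np.float64(-0.0),np.float64(-0.0),np.float64(2.9)],[np.float64(-0.006),np.float64(-0.001),np.float64(-0.0),np.float64(2.9)],[np.float64(-0.007),np.float64(0.0),np.float64(-0.0),np.float64(2.8)]]
27 [  0.4419   0.1741   0.1948 -74.0164]
```

Call:
arm_command(increments=[[-0.006, -0.001, 0, 2.9], [-0.006, 0, 0, 2.9], [-0.007, 0, 0, 2.9], [-0.006, 0, 0, 2.8], [-0.006, 0, 0, 2.9], [-0.006, -0.001, 0, 2.9], [-0.007, 0, 0, 2.8], [-0.006, 0, 0, 2.9], [-0.006, 0, 0, 2.9], [-0.006, 0, 0, 2.8], [-0.007, 0, 0, 2.9], [-0.006, 0, 0, 2.8], [-0.006, -0.001, 0, 2.9], [-0.006, 0, 0, 2.9], [-0.007, 0, 0, 2.8], [-0.006, 0, 0, 2.9], [-0.006, 0, 0, 2.9], [-0.006, 0, 0, 2.8], [-0.007, 0, 0, 2.9], [-0.006, -0.001, 0, 2.9]])

```text
clock: 26.1
eef_pos: [0.4603, 0.1343, 0.1957]
tool_rot: [0.89, -0.455, -0.0, 0.001]
wrist_force: [-3.7, -2.6, 4.5]
finger_gap: 0.016
```

```bash
python3 - <<'E'
from h import *
P=pose();s=read_state();print(np.round(P,4),s["finger_gap"],s["wrist_force"],kn(.4))
v=P[:2]-toW(CR,[[.08,0,0]])[0,:2];print("R",np.hypot(*v),"th",np.arctan2(-v[1],-v[0])-CR[2])
E
```

```text
[  0.4603   0.1343   0.1957 -54.1346] 0.016022498332039302 [-3.6676436  -2.56647249  4.51940566] [  0.46083448   0.13461824   0.195      -53.98168819]
R 0.1256433884782149 th 0.39949242465736357
```

Call:
arm_command(increments=[[-0.006, 0, 0, 2.8], [-0.006, 0, 0, 2.9], [-0.007, 0, 0, 2.9], [-0.006, 0, 0, 2.8], [-0.006, 0, 0, 2.9], [-0.006, -0.001, 0, 2.9], [-0.006, 0, 0, 2.8], [-0.002, 0, 0, 1], [0, 0, 0, 0]])

```text
clock: 27.22
eef_pos: [0.4408, 0.1751, 0.1955]
tool_rot: [0.794, -0.609, -0.001, 0.001]
wrist_force: [-4.2, -0.5, 5.1]
finger_gap: 0.0161
```

Call:
arm_command(increments=[[-0.002, 0, 0, 1], [-0.001, 0, 0, 0.5], [-0.001, 0, 0, 0], [0, 0, 0, 0]])

```text
clock: 27.72
eef_pos: [0.44, 0.1787, 0.1954]
tool_rot: [0.785, -0.619, -0.0, 0.001]
wrist_force: [-5.6, -1.6, 2.9]
finger_gap: 0.0158
```

Call:
arm_command(increments=[[-0.001, 0, 0, 0], [-0.001, 0, 0, 0], [-0.001, 0, 0, 0], [0, 0, 0, 0], [0, 0, 0, 0]], squeeze=10)

```text
clock: 28.35
eef_pos: [0.4396, 0.1803, 0.1954]
tool_rot: [0.785, -0.62, 0.0, 0.001]
wrist_force: [-2.9, -5.9, 3.9]
finger_gap: 0.016
```

Call:
arm_command(increments=[[-0.002, 0, 0, 0], [-0.001, 0, 0, 0], [0, 0, 0, 0], [0, 0, 0, 0]])

```text
clock: 28.85
eef_pos: [0.4395, 0.1807, 0.1954]
tool_rot: [0.784, -0.62, 0.002, 0.002]
wrist_force: [-1.6, -14.2, 4.1]
finger_gap: 0.016
```

Call:
arm_command(increments=[[0.003, 0, 0, 0], [0, 0, 0, 0], [0, 0, 0, 0], [0, 0, 0, 0]], grip=0.1)

```text
clock: 29.35
eef_pos: [0.4399, 0.1823, 0.1957]
tool_rot: [0.785, -0.619, 0.0, -0.0]
wrist_force: [0.5, -0.8, -0.1]
finger_gap: 0.0477
```

Call:
arm_command(increments=[[0, 0, -0.02, 0], [0, 0, -0.04, 0], [0, 0, -0.045, 0], [0, 0, -0.03, 0], [0.06, 0, 0, 0], [0.06, 0, 0, 0], [0.06, 0, 0, 0], [0.06, 0, 0, 0], [0.06, 0, 0, 0], [0, 0, 0, 0], [0, 0, 0, 0]])

```text
clock: 30.72
eef_pos: [0.5097, -0.1097, 0.3304]
tool_rot: [0.785, -0.62, -0.0, 0.0]
wrist_force: [0.5, 0.4, 0.2]
finger_gap: 0.0483
```

```bash
python3 - <<'E'
from h import *
P=pose();s=read_state();print(np.round(P,4),s["clock"]); t=[];S=4
for n,o in(("scene",(175,145)),("top",(165,150))):
    im=grab_frame(n); a=cv2.resize(im[o[1]:o[1]+100,o[0]:o[0]+100],None,fx=S,fy=S,interpolation=cv2.INTER_CUBIC)
    for B in (PB+[0,0,.05],box(-.055,.08,-.009,.009,.099,.109)):
      u=np.round((proj(n,toW(CR,B))-o+.5)*S-.5).astype(int)
      for i,j in[(1,3),(1,5),(3,7),(5,7)]: cv2.line(a,tuple(u[i].tolist()),tuple(u[j].tolist()),(255,255,0),1)
    t.append(cv2.resize(im,None,fx=400/560,fy=400/560,interpolation=cv2.INTER_AREA)); t.append(a)
cv2.imwrite("pics/final.png",np.hstack([np.vstack(t[1::1][:1]+[t[0]])[:600],np.vstack([t[3],t[2]])[:600]]))
E
```

```text
[  0.5097  -0.1097   0.3304 -76.565 ] 30.725
```

View pics/final.png

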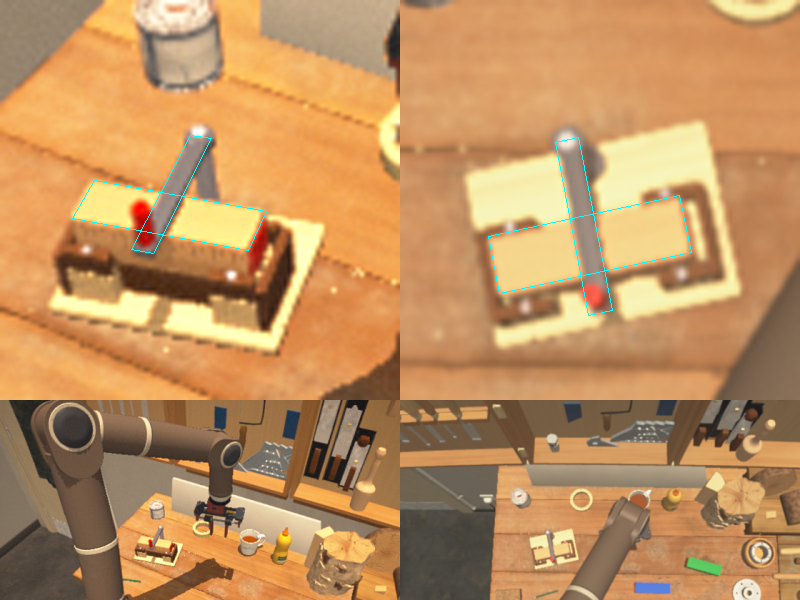

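The bar lies on the predicted closed outline over the seated pale blank in both views. The mug, bottle, tin, tape, and blue and green blanks stand where they were.

```bash
python3 -c "
from plant import *
print(job_done(), read_state()['clock'])"
```

```text
the job is handed in; nothing more can be done
the job is handed in; nothing more can be done
```

The dry fit is set up and handed in at about 31 s on the robot clock, well inside the 72 s limit. The handover gives no verdict, so what follows rests on my own checks.

- **Dark blank:** I laid it in the bottom channel first, letting it drop the last 4 mm or so to keep the gripper clear of the pivot post. Both cameras then showed it flat, with its top on the predicted outline.
- **Pale blank:** I placed the cream one with the red end on top, between the upper cheeks. Its top matched the predicted outline in both views, although the arm covered part of the top view at the time. The later, unobstructed pictures agree.
- **Keeper bar:** I swung it by the knob from about 1.40 rad until it stopped. On the last push the force rose to about 14 N while the knob moved only 0.4 mm. It came to rest on the predicted closed position over the stack.
- **Other things on the bench:** In the final pictures the mug, glue bottle, tin, tape, and the blue and green blanks stand where they were. The sanding block was out of or barely in that view, so I did not check it, but the arm never lowered near it. The robot is clear of everything.

Two checks disagreed or fell short:

- **Cameras:** The two differed by 2–4 mm on positions, so I used the joint fit and confirmed it close up.
- **Hover check of the pale blank:** From the top camera the arm hid too much of it to be useful. I relied on the scene camera there, and the contact forces stayed low throughout.

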